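# Lift the hot cover off the board preheater with the lid lifter

### The job

The square metal lid on the board preheater is hot: pick the lid lifter up off its stand, hook it under the middle of the lid's loop handle, lift the lid level off the preheater and set it down gently, flat on the middle of the cooling rack. Then unhook the lifter and hang it back in the notches of its stand. Do not touch the lid with the robot itself, keep it balanced and move it smoothly without tilting or dropping it, and leave the other things on the bench where they are.

Things in the scene. Friction and masses are not known exactly. Their poses are not given: they have to be found in the camera images.
- lifter_grip (a point): Centre of the lid lifter's black grip: 56 mm long (x), 16 wide (y, grip across it), 20 high, on the middle of a level steel rod, 8 mm thick, 200 mm long along x. The lifter (loose, 0.18 kg) is a C-shaped hook under this rod, see lifter. It starts hanging upright by the rod's ends in the two notches of its stand, not fastened.
- lifter: Same origin and axes as lifter_grip (x along the rod, z up). All bars 8 mm round: a shank goes down from the rod at x = -42 mm; 80 mm below the rod's axis a prong runs level from the shank to x = +34 mm, then its tip turns up, ending at x = +42 mm, 70 mm below the rod (axis sizes). The C is open at its +x end.
- stand_seat (a point): Lifter stand (fixed): base 170 x 80 x 8 mm and two end plates at x = -75 and +75 mm, 6 mm thick, each topped by a 90 degree V notch, 36 mm wide at the mouth, tops 126 mm above the table. This point, 108 mm up, is where the middle of the rod lies when it hangs in both notches, rod along x, hook between the plates, either way round.
- lid_loop (a point): Middle of the level bar of the lid's loop handle, on its axis. The bar is 8 mm round, along the lid's y, straight for 74 mm; legs go down to the lid at y = -45 and +45 mm. The bar's axis is 50 mm above the lid's top sheet (46 mm free below the bar). A prong passes under it along the lid's x. z up.
- lid_base (a point): Lid: square upside-down metal pan, 150 x 150 mm, 20 mm high, about 0.35 kg, loose. This point is the centre of its lower edge, 70 mm below lid_loop; same axes. Hung by the middle of its bar it hangs level; hung off the middle it tilts sideways.
- lid: The same lid; same origin and axes as lid_base.
- heater_top (a point): Board preheater (fixed): grey housing 180 x 180 mm, 45 mm high; this point is the centre of its upper face, on which the lid's edge rests. A 130 x 130 x 8 mm plate with a circuit board on it stands up inside the lid, so the lid must first go straight up 20 mm or more.
- rack_top (a point): Cooling rack (fixed): open wire rack 180 x 180 mm; this point is the centre of its top, 30 mm above the table.
- screw_tray: Bystander, to be left alone: white plastic screw tray, 120 x 90 x 18 mm; origin at its underside.
- driver: Bystander, to be left alone: screwdriver with a black handle, 160 mm long, lying; origin at its underside.
- spudger: Bystander, to be left alone: black plastic pry stick, 140 x 10 x 6 mm, lying; origin at its underside.
- tweezers: Bystander, to be left alone: steel tweezers, 125 mm long, 9 mm high, lying; origin at its underside.
- jar: Bystander, to be left alone: small closed jar, 44 mm across, 35 mm high; origin at its underside.
- battery: Bystander, to be left alone: flat black laptop battery, 85 x 200 x 7 mm; origin at its underside.

How it is judged:
On the way, in this order (a step that is already met when the one before it is completed fails the run):
1. the lid hangs from the lifter, level and clear above the preheater (40 mm or more) (z of lid_base in the frame of heater_top above 0.04 m and contact force between lid and lifter above 0.5 N and angle between lid_base's own z axis and vertical below 0.3 rad), for 0.2 s.
2. the lid rests flat on the middle of the rack, free of the lifter (horizontal distance between lid_base and rack_top below 0.04 m and z of lid_base in the frame of rack_top between -0.006 and 0.006 m and angle between lid_base's own z axis and vertical below 0.06 rad and linear speed of lid below 0.02 m/s and contact force between lid and lifter below 0.05 N), for 0.2 s.
At the end, for the whole second after the job is handed in: The lid rests flat (0.06 rad) on the rack, centres within 40 mm, edge within 6 mm of the rack top, free of the lifter; the lifter hangs still in both notches, hook down (0.3 rad), grip centre within 22 mm of the seat point and 6 mm of its height (all of step 2 and distance between lifter_grip and stand_seat below 0.022 m and z of lifter_grip in the frame of stand_seat between -0.006 and 0.006 m and angle between lifter_grip's own z axis and vertical below 0.3 rad and linear speed of lifter below 0.03 m/s); the robot touches nothing.
It fails at once if the robot itself touches the hot lid (contact force between any of the fingers, the arm and lid above 0.5 N).
It fails at once if the lid tilts by more than 0.35 rad (angle between lid_base's own z axis and vertical above 0.35 rad).
It fails at once if the lid is dropped or swung (faster than 0.6 m/s) (linear speed of lid above 0.6 m/s).
It fails at once if a bystander is moved by more than 30 mm (distance of any of screw_tray, driver, spudger, tweezers, jar, battery from where it was at the start of the episode above 0.03 m).
It also fails if it takes over 72 s, if anything falls off the work surface, if the arm or the gripper's body presses on something with over 40 N, if the wrist force passes 120 N, or if a joint passes its speed limit or range.

### The arm

A 6-joint arm with a two-finger parallel gripper is mounted at the origin on the work surface. World frame = base frame: x ahead of the robot, y to its left, z up, the work surface at z = 0. Lengths are in m, angles in rad, forces in N, time in s.
With the tool pointing down it reaches from about 0.35 to 0.975 m from the base axis. Payload 4.9 kg.
Tool frame: the origin (TCP) lies at the very end of the fingers, on their centre line; the grasp point (between the pads) lies 19 mm behind it; z points along the fingers, y is the line along which they close (so a half turn about z gives the same grasp; the last joint's range is limited). The gripper opens to 85 mm and grips with 20 to 120 N. Pads are 22 mm wide; open, the fingers measure 114 mm over their backs; the gripper's body (76 mm by 85 mm) begins 54 mm behind the grasp point. The pads swing forward as they close: fully open they stand 13 mm farther back than shut.
Start: joints at [-1.419, 0.053, 1.613, -0, 1.476, -0.119], TCP at [0.167, -0.602, 0.231] pointing down, gripper open.
Joint ranges: [-3.01, 3.01], [-1.01, 2.22], [0.06, 2.58], [-1.02, 4.17], [0.09, 2.62], [-3.14, 3.14]. Speed limits (rad/s): [2.57, 2.57, 3.14, 3.14, 3.14, 3.14].

### API

Orientations are given as a unit quaternion [w, x, y, z].
In Python, from plant import manip gives the robot as it stands.
- The arm moves only by the tool play_rows, never from a script. Its argument "series" is a list that holds one entry, the list of rows, each a list of 7 numbers: the shift along the world's x, y, z in m, then the turn, a rotation vector about the world's x, y, z in degrees, then the opening, from 0 (shut) to 1 (fully open). In form: [[[dx, dy, dz, rx, ry, rz, grip], ...]]. A call has 1 to 10 rows; each row shifts and turns the commanded pose from where the row before left it; what a row does not reach is not made up. A row lasts 1/10 s, in which the tool goes at most 50 mm and 8.59 degrees, less where a joint would pass 70% of its speed; a pose out of reach is approached as far as the arm can. A call with a gripper value outside its range is refused whole. The fingers move at their own pace and stop on an object; the grip force is fixed at half the most. Time passes only in rows, so rows that do not move let the fingers close. It gives the time, the measured TCP pose, the force, the opening and the grip force at its end, in the units of the state.
- manip.state(): the state, without advancing time (a new reading comes with each control period).
- manip.grab_frame(name): name is "side" or "top" or "wrist"; returns a dict with "frame" (420x560x3 uint8, blue, green, red), "mtx" (3x3 intrinsics, pixels), "R" (3x3) and "t" (3): a world point X has camera coordinates R X + t. Camera axes: x right, y down, z forward; pixel columns grow to the right and rows downward; lengths in m; the calibration is good to about 2 mm. A picture is of the moment at which its call begins. There is no depth.
- manip.job_done(): hands the job in; it is judged then, once.
The state is a dict: "time": time; "joint_pos": joint angles; "joint_vel": joint speeds; "joint_efforts": joint torques, N m; "tool_pos": TCP position; "tool_rot": TCP orientation; "contact_force": force on the tool from outside, world axes, zero at the start; "ft_torque": the same for the moment, N m; "gripper_width": opening from 0.0 (shut) to 1.0 (fully open); "grasp_force": force on a finger pad.
Only numpy, scipy, OpenCV 4.12 (cv2) and the standard library are available. Lean on these libraries where they do the work, as an engineer would, in place of code of your own. Each camera call takes 0.05 s, during which the arm holds its last target. There are 200 camera calls.

## Working session

There is one attempt and no reset: what is moved stays moved. The work goes in short steps, Python scripts to look and compute and a tool call to move; the robot and the scene stay as the last step left them, time stands still between calls to the robot, and variables do not carry over. Pictures are saved under pics/ and viewed, at most 10 in all, crops included, and the job is handed in when it is done.

Besides the shell and the picture viewer there is one more tool, called after "Emit:" as name(argument=value, ...) on one line, values as JSON. play_rows: Moves the arm, as the interface text tells. Its arguments: {"type":"object","properties":{"series":{"type":"array"}},"required":["series"]}

```bash
mkdir -p pics; ls
python3 - <<'E'
from plant import manip
import cv2,pickle
d={}
for n in("side","top","wrist"):
    f=manip.grab_frame(n); d[n]=f; cv2.imwrite(f"pics/{n}0.png",f["frame"])
    print(n,f["mtx"].tolist(),f["R"].round(3).tolist(),f["t"].round(3).tolist())
pickle.dump(d,open("f0.pkl","wb"))
E
```

```text
pics
side [[393.5919765834773, 0.0, 284.2133206002719], [0.0, 393.5919765834773, 213.75467971212737], [0.0, 0.0, 1.0]] [[0.792, -0.61, -0.003], [-0.475, -0.614, -0.63], [0.383, 0.501, -0.776]] [-0.441, 0.305, 0.669]
top [[527.5351048038377, 0.0, 281.25808222939423], [0.0, 527.5351048038377, 214.7089787051884], [0.0, 0.0, 1.0]] [[0.027, -1.0, -0.002], [-0.994, -0.026, -0.104], [0.104, 0.005, -0.995]] [-0.023, 0.534, 1.241]
wrist [[332.5437231688585, 0.0, 279.6037955034687], [0.0, 332.5437231688585, 209.66391203022974], [0.0, 0.0, 1.0]] [[0.267, -0.964, -0.002], [-0.922, -0.256, 0.292], [-0.282, -0.076, -0.957]] [-0.624, -0.037, 0.38]
```

View pics/top0.png

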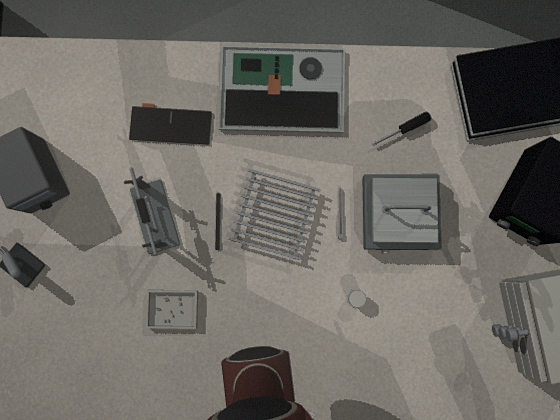

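View pics/side0.png

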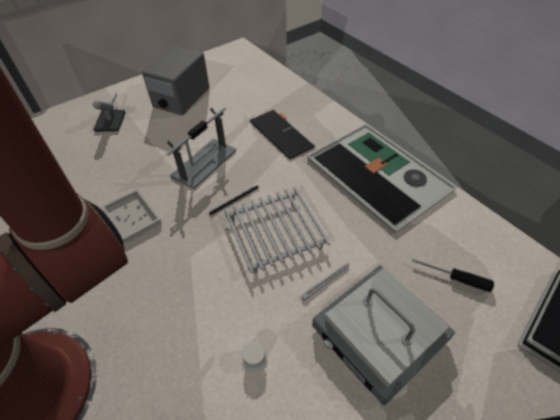

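The top view shows the stand and lifter at about (155,215), the rack at (278,212), and the heater and lid at (401,212) with the handle from (387,210) to (430,210). I'm enlarging these areas.

Run:
```python
import cv2,pickle,numpy as np
d=pickle.load(open("f0.pkl","rb"))
def tile(n,x,y,w,h,s):
    im=cv2.resize(d[n]["frame"][y:y+h,x:x+w],None,fx=s,fy=s,interpolation=cv2.INTER_CUBIC)
    for k in range(0,w):
        if (x+k)%10==0: cv2.line(im,(k*s,0),(k*s,6 if (x+k)%50 else 14),(0,0,255),1); cv2.putText(im,str(x+k),(k*s,24),0,.3,(0,0,255),1) if (x+k)%20==0 else 0
    for k in range(0,h):
        if (y+k)%10==0: cv2.line(im,(0,k*s),(6,k*s),(0,0,255),1); cv2.putText(im,str(y+k),(8,k*s+4),0,.3,(0,0,255),1) if (y+k)%20==0 else 0
    return im
a=tile("top",110,160,100,100,4);b=tile("side",150,100,100,100,4)
cv2.imwrite("pics/c1.png",cv2.convertScaleAbs(np.hstack([a,b]),alpha=1.5))
a=tile("top",355,165,100,100,4);b=tile("side",310,260,150,150,4)[:,:]
b=cv2.resize(b,(400,400))
c=np.hstack([a,b])
cv2.imwrite("pics/c2.png",cv2.convertScaleAbs(c,alpha=1.4))
```

```text
(no output)
```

View pics/c1.png

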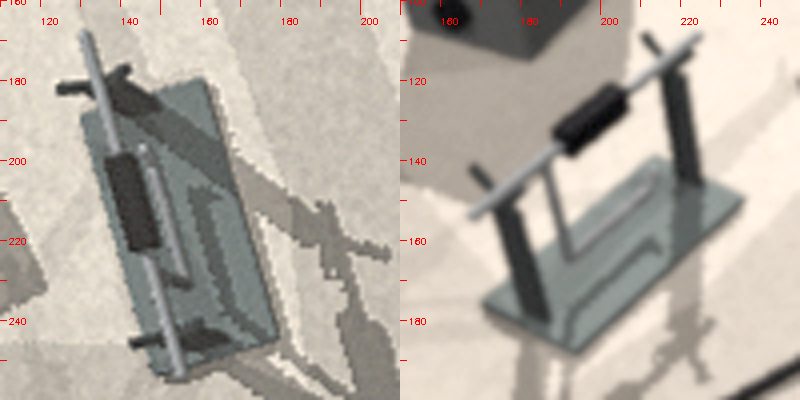

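View pics/c2.png

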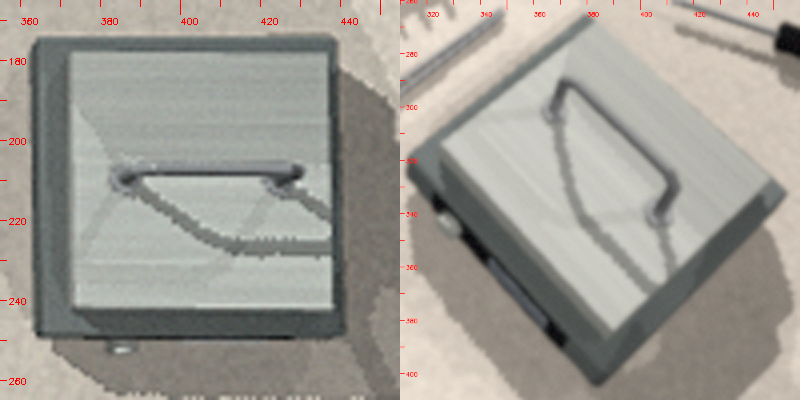

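c1 shows rod ends at top (131,168) and (155,254.5), side (225,109) and (168,154). The grip is at top (143,210), side (198,129.5), with the shank at the near end and the hook open toward the far end. c2 shows bar ends at top (385.5,207.5) and (430,208), side (372,291) and (413.5,330.5). Next I triangulate and crop the rack.

```bash
cat > h.py <<'E'
import cv2,pickle,numpy as np
def tri(fa,pa,fb,pb):
    P=[f["mtx"]@np.c_[f["R"],f["t"]] for f in(fa,fb)]
    X=cv2.triangulatePoints(P[0],P[1],np.float64(pa),np.float64(pb))[:,0]; X=X[:3]/X[3]
    e=[np.linalg.norm((p@np.r_[X,1])[:2]/(p@np.r_[X,1])[2]-q) for p,q in zip(P,(pa,pb))]
    return X.round(4),np.round(e,1)
def atz(f,p,z):
    c=-f["R"].T@f["t"]; v=f["R"].T@np.linalg.inv(f["mtx"])@np.r_[p,1]
    return (c+v*(z-c[2])/v[2]).round(4)
def tile(fr,x,y,w,h,s):
    im=cv2.resize(fr[y:y+h,x:x+w],None,fx=s,fy=s,interpolation=cv2.INTER_CUBIC)
    for k in range(w):
        if (x+k)%20==0: cv2.line(im,(int(k*s),0),(int(k*s),8),(0,0,255),1); cv2.putText(im,str(x+k),(int(k*s),20),0,.35,(0,0,255),1)
    for k in range(h):
        if (y+k)%20==0: cv2.line(im,(0,int(k*s)),(8,int(k*s)),(0,0,255),1); cv2.putText(im,str(y+k),(10,int(k*s)+4),0,.35,(0,0,255),1)
    return cv2.convertScaleAbs(im,alpha=1.4)
E
python3 - <<'E'
from h import *
d=pickle.load(open("f0.pkl","rb"));t,s=d["top"],d["side"]
for n,a,b in [("far",(131,168),(225,109)),("near",(155,254.5),(168,154)),("grip",(143,210.2),(197.7,129.5)),("barL",(385.5,207),(372.2,291)),("barR",(430,207.5),(413.5,330.5))]: print(n,*tri(t,a,s,b))
cv2.imwrite("pics/c3.png",np.hstack([tile(t["frame"],225,155,110,115,3.6)[:410,:396],tile(s["frame"],215,175,120,110,3.3)[:360].copy() if 0 else cv2.copyMakeBorder(tile(s["frame"],215,175,120,110,3.3),0,47,0,0,0)]))
E
```

```text
far [0.6254 0.336  0.1049] [0.4 0.7]
near [0.4312 0.2702 0.1077] [0.9 1.6]
grip [0.5287 0.3024 0.109 ] [0.3 0.6]
barL [ 0.5537 -0.248   0.0941] [1.2 2.7]
barR [ 0.5513 -0.3436  0.1092] [0.  0.1]
```

View pics/c3.png

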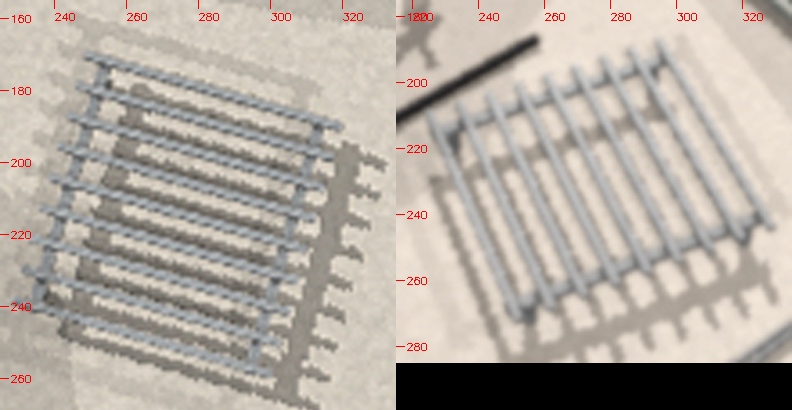

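c3 shows rack wire ends at top (248.6,170), (320,190), (234,240.6), (300,258.6), and side (295.6,187.7), (329,244), (225,209), (251,270.5).

Run:
```python
from h import *
from plant import manip
from scipy.spatial.transform import Rotation as Ro
d=pickle.load(open("f0.pkl","rb"));t,s,w=d["top"],d["side"],d["wrist"]
for a,b in [((248.6,170),(295.6,187.7)),((320,190.3),(329,244)),((234.2,240.6),(225.3,208.9)),((300,258.6),(251,270.5))]: print(*tri(t,a,s,b),atz(t,a,.03))
print([atz(t,p,.115) for p in((385.5,207),(430,207.5))],[atz(s,p,.115) for p in((372.2,291),(413.5,330.5))])
# lid top sheet corners, top view z .065
for p in((373,177.5),(437.8,177.5),(373.5,242),(438.5,242)): print(atz(t,p,.065))
st=manip.state();print(st)
R=Ro.from_quat(np.array(st["tool_rot"])[[1,2,3,0]]).as_matrix();print(R.round(3))
C=-w["R"].T@w["t"];print("cam",C,R.T@(C-st["tool_pos"]),(w["R"]@R).round(3))
```

```text
[0.6435 0.0727 0.0249] [0.7 1.3] [0.6411 0.0733 0.03  ]
[ 0.5963 -0.1008  0.0319] [0.3 0.6] [ 0.596  -0.1005  0.03  ]
[0.4692 0.0998 0.0491] [0.5 0.9] [0.4691 0.102  0.03  ]
[ 0.4306 -0.0561  0.0355] [0.1 0.3] [ 0.4305 -0.0561  0.03  ]
[array([ 0.549 , -0.2422,  0.115 ]), array([ 0.5505, -0.3419,  0.115 ])] [array([ 0.5469, -0.2561,  0.115 ]), array([ 0.5484, -0.3444,  0.115 ])]
[ 0.6243 -0.2221  0.065 ]
[ 0.6283 -0.3743  0.065 ]
[ 0.4727 -0.2246  0.065 ]
[ 0.4767 -0.3753  0.065 ]
{'time': 0.15, 'joint_pos': array([-1.41898657e+00,  5.32615157e-02,  1.61397717e+00, -2.68465793e-06,
        1.47600071e+00, -1.19014523e-01]), 'joint_vel': array([-1.23488619e-05, -5.61598097e-04, -2.71259348e-03, -9.01427941e-04,
        2.21609037e-03,  8.01090708e-04]), 'joint_efforts': array([ 4.03404301e-04, -3.94239235e+01, -3.70722878e+01, -1.33373637e-04,
        4.67730235e-03,  2.51802504e-06]), 'tool_pos': array([ 0.16712048, -0.60173769,  0.23031138]), 'tool_rot': array([-8.23237038e-04,  9.90845424e-01,  1.34998771e-01, -1.48367124e-05]), 'contact_force': array([-0.15791312,  0.78825336, -0.42408819]), 'ft_torque': array([ 0.01590679, -0.0238583 , -0.02319419]), 'grasp_force': 0.0, 'gripper_width': 1.0028877175200033}
[[ 0.964  0.268 -0.   ]
 [ 0.268 -0.964  0.002]
 [ 0.    -0.002 -1.   ]]
cam [ 0.23908117 -0.58230332  0.3728996 ] [ 0.07456447  0.00029218 -0.14257452] [[-0.001  1.     0.   ]
 [-0.956 -0.001 -0.292]
 [-0.292 -0.001  0.956]]
```

Checks: the rod is 205 mm long at z≈0.107, yaw 18.7°, centre (0.529,0.303). The rack is centred at (0.535,0.004) with 180 mm wires. The lid is centred at (0.5505,-0.299), yaw ≈1.5°. All of this fits the sizes given, so I move now and look again from above the lid on the way.

Emit:
play_rows(series=[[[0.028,0.03,0.007,0,0,0.3,1],[0.028,0.03,0.007,0,0,0.3,1],[0.028,0.03,0.007,0,0,0.3,1],[0.028,0.03,0.007,0,0,0.3,1],[0.028,0.03,0.007,0,0,0.3,1],[0.028,0.03,0.007,0,0,0.3,1],[0.028,0.03,0.007,0,0,0.3,1],[0.028,0.03,0.007,0,0,0.3,1],[0.028,0.03,0.007,0,0,0.3,1],[0.028,0.03,0.007,0,0,0.3,1]]])

```text
time: 1.15
tool_pos: [0.448, -0.3007, 0.3013]
tool_rot: [-0.0, 0.987, 0.161, -0.0]
contact_force: [0.6, -0.5, 0.1]
gripper_width: 1.001
grasp_force: 0.0
```

Run:
```python
from plant import manip
import pickle
pickle.dump(manip.grab_frame("wrist"),open("w1.pkl","wb"))
```

Emit:
play_rows(series=[[[0.005,0.045,0,0,0,0,1],[0.005,0.045,0,0,0,0,1],[0.005,0.045,0,0,0,0,1],[0.005,0.045,0,0,0,0,1],[0.005,0.045,0,0,0,0,1],[0.005,0.045,0,0,0,0,1],[0.005,0.045,0,0,0,0,1],[0.005,0.045,0,0,0,0,1],[0.005,0.045,0,0,0,0,1],[0.005,0.045,0,0,0,0,1]]])

```text
time: 2.2
tool_pos: [0.4969, 0.1495, 0.3011]
tool_rot: [0.0, 0.987, 0.161, 0.0]
contact_force: [1.1, -0.6, -0.2]
gripper_width: 0.999
grasp_force: 0.0
```

Emit:
play_rows(series=[[[0.005,0.045,-0.01,0,0,0,1],[0.005,0.045,-0.01,0,0,0,1],[0.005,0.045,-0.01,0,0,0,1],[0,0,0,0,0,0,1],[0,0,0,0,0,0,1]]])

```text
time: 2.7
tool_pos: [0.5117, 0.2833, 0.2701]
tool_rot: [0.0, 0.987, 0.162, -0.001]
contact_force: [-0.7, 0.1, 0.3]
gripper_width: 1.0
grasp_force: 0.0
```

Run:
```python
from plant import manip
from h import *
w2=manip.grab_frame("wrist");pickle.dump(w2,open("w2.pkl","wb"));w1=pickle.load(open("w1.pkl","rb"))
print(manip.state())
cv2.imwrite("pics/w.png",np.hstack([tile(w["frame"],0,0,560,420,.71) for w in(w1,w2)]))
```

```text
{'time': 2.75, 'joint_pos': array([ 3.77156947e-01, -6.21921277e-02,  1.66170351e+00, -4.22600500e-04,
        1.54302751e+00,  1.62446691e+00]), 'joint_vel': array([-0.02218111, -0.02115051, -0.00082809,  0.00089244,  0.00149707,
        0.00213378]), 'joint_efforts': array([ 8.71494412e-01, -3.39774907e+01, -3.72900009e+01,  4.45525011e-02,
       -6.20427207e-03,  1.07860786e-03]), 'tool_pos': array([0.51207749, 0.28252642, 0.27090433]), 'tool_rot': array([ 3.07464625e-04,  9.86946970e-01,  1.61044746e-01, -4.17037839e-04]), 'contact_force': array([ 0.69823364, -0.80995524,  0.28606982]), 'ft_torque': array([ 0.03372612, -0.01035155,  0.03593992]), 'grasp_force': 0.0, 'gripper_width': 1.0030462642777442}
```

View pics/w.png

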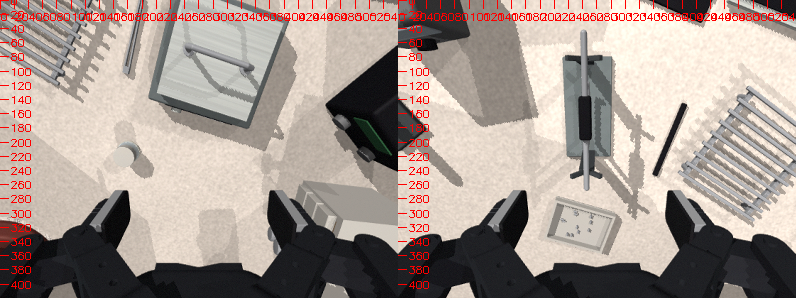

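w2 shows rod ends at about (262,45) and (266,265), and the grip at (264,166). w1 shows the bar from (265,66) to (352,99).

Run:
```python
from h import *
d=pickle.load(open("f0.pkl","rb"));t,s=d["top"],d["side"]
w1,w2=[pickle.load(open(f"w{i}.pkl","rb")) for i in(1,2)]
print(tri(w2,(264,166),s,(197.7,129.5)),tri(w2,(264,166),t,(143,210.2)))
print(atz(w2,(262,45),.108),atz(w2,(266.2,264.8),.108),atz(w2,(264,166),.108))
print("bar",tri(w1,(352,98.6),s,(413.5,330.5)),tri(w1,(264.8,66),s,(372.2,291)),atz(w1,(264.8,66),.115),atz(w1,(352,98.6),.115))
cv2.imwrite("pics/w2.png",np.hstack([tile(w2["frame"],215,30,100,145,4)[:580],tile(w1["frame"],220,20,140,145,2.8).copy() if 0 else cv2.copyMakeBorder(tile(w1["frame"],235,30,140,140,2.8),0,188,0,0,0)]))
```

```text
(array([0.53  , 0.3036, 0.1079]), array([0.9, 0.2])) (array([0.5285, 0.304 , 0.1041]), array([0.1, 0. ]))
[0.6251 0.3365 0.108 ] [0.4344 0.2713 0.108 ] [0.5293 0.304  0.108 ]
bar (array([ 0.5503, -0.3424,  0.1088]), array([2.8, 1.2])) (array([ 0.5507, -0.2533,  0.1071]), array([1.3, 0.5])) [ 0.5494 -0.2528  0.115 ] [ 0.5484 -0.339   0.115 ]
```

View pics/w2.png

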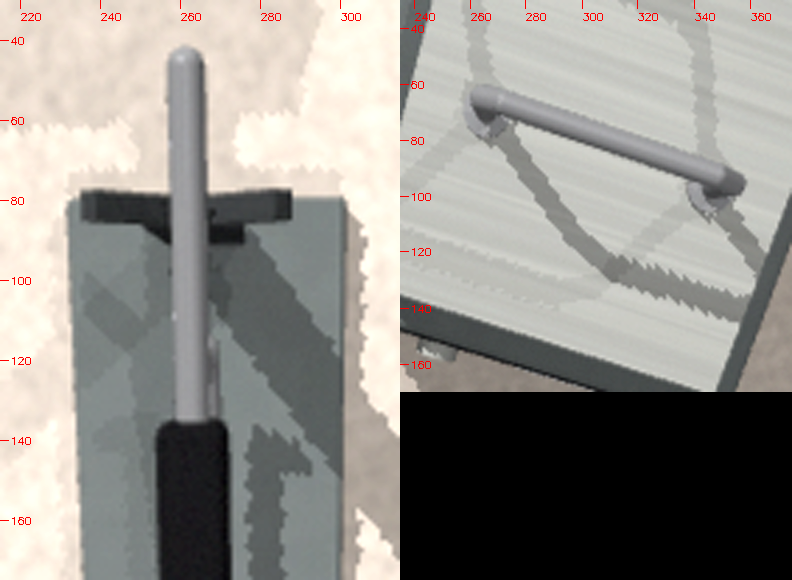

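The close-up shows the bar ends at w1 (260,64) and (358,96), so the bar's middle is at about (0.549,-0.297). The rod sits centred in the notch. Now I align and descend to the grip.

Emit:
play_rows(series=[[[0.0085,0.0105,-0.015,0,0,0.2,1],[0.0085,0.0105,-0.03,0,0,0.2,1],[0,0,-0.035,0,0,0,1],[0,0,-0.035,0,0,0,1],[0,0,-0.03,0,0,0,1],[0,0,-0.022,0,0,0,1],[0,0,-0.012,0,0,0,1],[0,0,0,0,0,0,1],[0,0,0,0,0,0,1]]])

```text
time: 3.65
tool_pos: [0.5302, 0.3035, 0.0938]
tool_rot: [-0.0, 0.986, 0.164, 0.001]
contact_force: [0.5, 1.0, -0.0]
gripper_width: 1.002
grasp_force: 0.0
```

Run:
```python
from plant import manip
from h import *
w=manip.grab_frame("wrist");s=manip.grab_frame("side")
print(manip.state()["tool_pos"],manip.state()["contact_force"])
a=tile(w["frame"],0,0,560,420,.8);b=tile(s["frame"],120,60,150,168,2)
b=cv2.copyMakeBorder(b,0,0,0,0,0);b=cv2.resize(b,(300,336))
cv2.imwrite("pics/g.png",np.hstack([a,b])[:, :800])
```

```text
[0.53062114 0.30407022 0.09461183] [-0.01757156  0.95753483  1.25226183]
```

View pics/g.png

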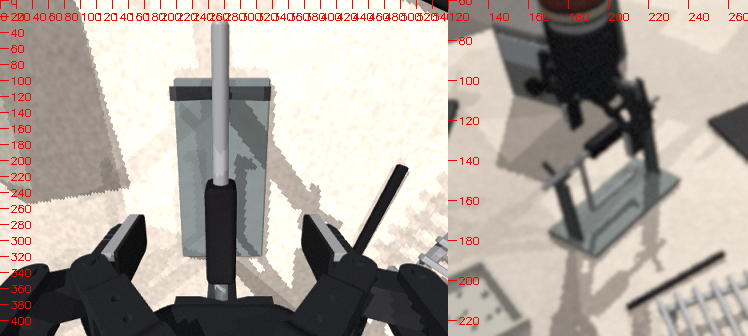

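The grip (wrist crop x≈221) is centred between the pads (145 and 303), and the hook hangs between the plates. Closing.

Emit:
play_rows(series=[[[0,0,-0.002,0,0,0,0.6],[0,0,0,0,0,0,0.35],[0,0,0,0,0,0,0.2],[0,0,0,0,0,0,0],[0,0,0,0,0,0,0],[0,0,0,0,0,0,0],[0,0,0,0,0,0,0],[0,0,0,0,0,0,0]]])

```text
time: 4.55
tool_pos: [0.529, 0.3047, 0.0906]
tool_rot: [-0.001, 0.986, 0.164, 0.0]
contact_force: [-2.7, 5.2, 2.2]
gripper_width: 0.176
grasp_force: 61.6
```

Emit:
play_rows(series=[[[0,0,0.005,0,0,0,0],[0,0,0.01,0,0,0,0],[0,0,0.015,0,0,0,0],[0,0,0.02,0,0,0,0],[0,0,0.025,0,0,0,0],[0,0,0.025,0,0,0,0],[0,0,0.02,0,0,0,0],[0,0,0.015,0,0,0,0],[0,0,0.01,0,0,0,0],[0,0,0.005,0,0,0,0]]])

```text
time: 5.55
tool_pos: [0.5295, 0.3038, 0.2417]
tool_rot: [-0.0, 0.986, 0.164, 0.001]
contact_force: [0.5, 0.2, -2.5]
gripper_width: 0.177
grasp_force: 61.3
```

Emit:
play_rows(series=[[[-0.001,-0.01,0,0,0,0,0],[-0.002,-0.02,0,0,0,-1,0],[-0.004,-0.03,0,0,0,-1,0],[-0.004,-0.03,0,0,0,-1,0],[-0.004,-0.03,0,0,0,-1,0],[-0.004,-0.03,0,0,0,-1,0],[-0.004,-0.03,0,0,0,-1,0],[-0.004,-0.03,0,0,0,-1,0],[-0.004,-0.03,0,0,0,-1,0],[-0.004,-0.03,0,0,0,-1,0]]])

```text
time: 6.55
tool_pos: [0.4928, 0.0322, 0.2387]
tool_rot: [-0.0, 0.996, 0.086, -0.001]
contact_force: [-0.1, 0.6, -1.5]
gripper_width: 0.177
grasp_force: 61.2
```

Emit:
play_rows(series=[[[-0.004,-0.03,0,0,0,-1,0],[-0.004,-0.03,0,0,0,-1,0],[-0.004,-0.03,0,0,0,-1,0],[-0.004,-0.03,0,0,0,-1,0],[-0.004,-0.03,0,0,0,-1,0],[-0.004,-0.03,0,0,0,-1,0],[-0.004,-0.03,0,0,0,-1,0],[-0.004,-0.03,0,0,0,-1,0],[-0.002,-0.03,0,0,0,-0.4,0],[0,-0.03,0,0,0,0,0]]])

```text
time: 7.55
tool_pos: [0.4586, -0.2673, 0.2386]
tool_rot: [-0.001, 1.0, 0.013, -0.001]
contact_force: [0.1, -0.1, -0.1]
gripper_width: 0.177
grasp_force: 61.2
```

Emit:
play_rows(series=[[[0,-0.02,0,0,0,0,0],[0,-0.01,0,0,0,0,0],[0,0,0,0,0,0,0],[0,0,0,0,0,0,0]]])

```text
time: 7.95
tool_pos: [0.4601, -0.2954, 0.2399]
tool_rot: [-0.001, 1.0, 0.013, -0.0]
contact_force: [0.7, 0.3, -1.1]
gripper_width: 0.178
grasp_force: 61.2
```

Run:
```python
from plant import manip
from h import *
s=manip.state();print(s["time"],s["tool_pos"],s["tool_rot"],s["contact_force"],s["joint_pos"])
```

```text
7.95 [ 0.46013416 -0.29540392  0.23992262] [-5.76035402e-04  9.99909101e-01  1.34682774e-02 -2.51280972e-04] [ 0.73811273  0.29790461 -1.11112461] [-7.07122210e-01 -1.38905483e-01  1.78426919e+00  5.35522572e-04
  1.49736676e+00  8.36697151e-01]
```

Emit:
play_rows(series=[[[0,-0.0015,-0.01,0,0,0,0],[0,0,-0.015,0,0,0,0],[0,0,-0.02,0,0,0,0],[0,0,-0.02,0,0,0,0],[0,0,-0.015,0,0,0,0],[0,0,-0.01,0,0,0,0],[0,0,-0.005,0,0,0,0],[0,0,0,0,0,0,0],[0,0,0,0,0,0,0]]])

```text
time: 8.85
tool_pos: [0.4607, -0.2981, 0.1462]
tool_rot: [0.0, 1.0, 0.013, 0.001]
contact_force: [-0.1, 0.0, -1.3]
gripper_width: 0.178
grasp_force: 61.2
```

Run:
```python
from plant import manip
from h import *
w=manip.grab_frame("wrist");s=manip.grab_frame("side");pickle.dump((w,s),open("ins.pkl","wb"))
st=manip.state();print(st["tool_pos"],st["contact_force"])
a=tile(w["frame"],90,0,400,420,1);b=tile(s["frame"],310,225,133,140,3)
cv2.imwrite("pics/ins.png",np.hstack([a,b[:420]]))
```

```text
[ 0.46076847 -0.29821455  0.14650361] [-0.12923468 -0.21353362 -1.40961747]
```

View pics/ins.png

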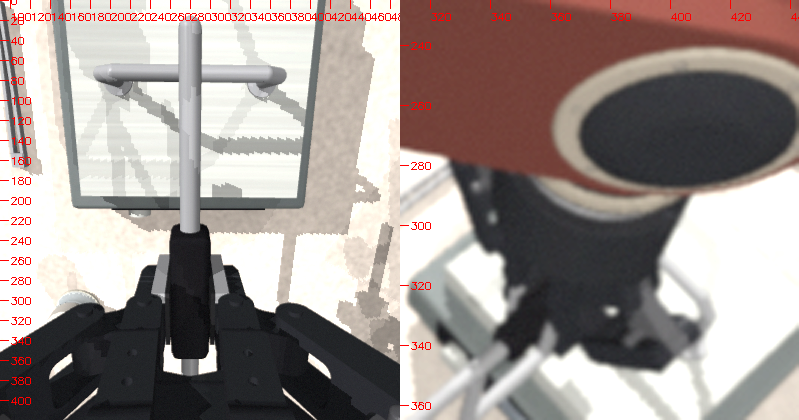

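The wrist view shows the bar (crop x 94–287, middle 190.5, row 73) centred on and square to the rod (x≈190). The side view is mostly hidden. Now I slide in under the bar, watching the force.

Run:
```python
from h import *
w,s=pickle.load(open("ins.pkl","rb"))
for z in(.109,.115): print(atz(w,(184,74),z),atz(w,(377,74),z))
```

```text
[ 0.5505 -0.2479  0.109 ] [ 0.553 -0.345  0.109]
[ 0.55   -0.2495  0.115 ] [ 0.5524 -0.3434  0.115 ]
```

Emit:
play_rows(series=[[[0.004,0,0,0,0,0,0],[0.008,0,0,0,0,0,0],[0.008,0,0,0,0,0,0],[0.008,0,0,0,0,0,0],[0.008,0,0,0,0,0,0],[0.004,0,0,0,0,0,0],[0,0,0,0,0,0,0]]])

```text
time: 9.65
tool_pos: [0.5008, -0.2976, 0.1452]
tool_rot: [-0.0, 1.0, 0.014, -0.0]
contact_force: [-0.3, -0.2, -1.0]
gripper_width: 0.175
grasp_force: 61.2
```

Emit:
play_rows(series=[[[0.004,0,0,0,0,0,0],[0.006,0.0005,0,0,0,0,0],[0.006,0.0005,0,0,0,0,0],[0.004,0,0,0,0,0,0],[0,0,0,0,0,0,0]]])

```text
time: 10.15
tool_pos: [0.5207, -0.2967, 0.1454]
tool_rot: [0.0, 1.0, 0.013, 0.0]
contact_force: [0.8, -0.4, -2.8]
gripper_width: 0.173
grasp_force: 61.2
```

Emit:
play_rows(series=[[[0.004,0,0,0,0,0,0],[0.007,0,0,0,0,0,0],[0.008,0,0,0,0,0,0],[0.007,0,0,0,0,0,0],[0.004,0,0,0,0,0,0],[0,0,0,0,0,0,0],[0,0,0,0,0,0,0]]])

```text
time: 10.85
tool_pos: [0.5502, -0.2967, 0.1452]
tool_rot: [-0.0, 1.0, 0.013, -0.0]
contact_force: [-0.3, 0.2, -1.0]
gripper_width: 0.174
grasp_force: 61.2
```

Run:
```python
from plant import manip
from h import *
w=manip.grab_frame("wrist")
st=manip.state();print(st["tool_pos"],st["contact_force"])
cv2.imwrite("pics/ins2.png",tile(w["frame"],90,0,400,420,1))
```

```text
[ 0.55003371 -0.29665829  0.1451615 ] [ 0.22762495  0.17078908 -1.48328373]
```

View pics/ins2.png

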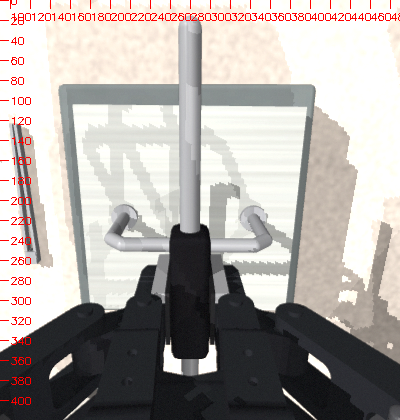

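Bar ends at crop (107,243) and (272,243), so it is centred under the grip. The lid hasn't moved and the force is about zero. Lifting slowly until it takes up the load.

Emit:
play_rows(series=[[[0,0,0.003,0,0,0,0],[0,0,0.004,0,0,0,0],[0,0,0.004,0,0,0,0],[0,0,0.003,0,0,0,0],[0,0,0.002,0,0,0,0],[0,0,0.002,0,0,0,0],[0,0,0.002,0,0,0,0],[0,0,0.002,0,0,0,0],[0,0,0.002,0,0,0,0],[0,0,0.002,0,0,0,0]]])

```text
time: 11.9
tool_pos: [0.55, -0.2965, 0.1709]
tool_rot: [-0.0, 1.0, 0.013, -0.0]
contact_force: [0.1, -0.5, -4.5]
gripper_width: 0.177
grasp_force: 60.9
```

Emit:
play_rows(series=[[[0,0,0.002,0,0,0,0],[0,0,0.002,0,0,0,0],[0,0,0.002,0,0,0,0],[0,0,0.002,0,0,0,0],[0,0,0,0,0,0,0],[0,0,0,0,0,0,0],[0,0,0,0,0,0,0]]])

```text
time: 12.6
tool_pos: [0.5501, -0.2967, 0.1792]
tool_rot: [-0.0, 1.0, 0.013, -0.0]
contact_force: [-0.7, -0.2, -4.5]
gripper_width: 0.179
grasp_force: 60.9
```

Run:
```python
from plant import manip
for i in range(4):
    manip.grab_frame("top");st=manip.state();print(st["tool_pos"].round(4),st["contact_force"].round(2),st["ft_torque"].round(3))
```

```text
[ 0.5501 -0.2966  0.1792] [ 0.2  -0.58 -3.6 ] [-0.009  0.019 -0.087]
[ 0.5501 -0.2967  0.1791] [ 0.29 -0.56 -5.09] [0.012 0.047 0.021]
[ 0.5501 -0.2967  0.1792] [-0.25  0.49 -5.65] [ 0.013 -0.036  0.04 ]
[ 0.5501 -0.2967  0.1792] [ 0.32  0.08 -4.3 ] [0.024 0.04  0.031]
```

The lid is hanging, with a load of about 3.5 N. Next I lift it clear and carry it over smoothly.

Emit:
play_rows(series=[[[0,0,0.003,0,0,0,0],[0,0,0.005,0,0,0,0],[0,0,0.008,0,0,0,0],[0,0,0.01,0,0,0,0],[0,0,0.01,0,0,0,0],[0,0,0.01,0,0,0,0],[0,0,0.008,0,0,0,0],[0,0,0.005,0,0,0,0],[0,0,0.003,0,0,0,0],[0,0,0,0,0,0,0]]])

```text
time: 13.8
tool_pos: [0.5503, -0.2968, 0.2417]
tool_rot: [0.0, 1.0, 0.013, 0.0]
contact_force: [0.2, -0.4, -3.6]
gripper_width: 0.177
grasp_force: 60.9
```

Emit:
play_rows(series=[[[0,0,0,0,0,0,0],[0,0,0,0,0,0,0],[0,0,0,0,0,0,0]]])

```text
time: 14.1
tool_pos: [0.55, -0.2966, 0.2406]
tool_rot: [-0.0, 1.0, 0.013, -0.0]
contact_force: [0.1, -0.0, -4.0]
gripper_width: 0.175
grasp_force: 60.9
```

Emit:
play_rows(series=[[[0,0.001,0,0,0,0,0],[0,0.002,0,0,0,0,0],[0,0.003,0,0,0,0,0],[0,0.004,0,0,0,0,0],[0,0.005,0,0,0,0,0],[0,0.006,0,0,0,0,0],[0,0.007,0,0,0,0,0],[0,0.008,0,0,0,0,0],[-0.001,0.009,0,0,0,0,0],[-0.001,0.01,0,0,0,0,0]]])

```text
time: 15.1
tool_pos: [0.5481, -0.2409, 0.2413]
tool_rot: [-0.0, 1.0, 0.013, -0.0]
contact_force: [-0.3, -0.6, -4.4]
gripper_width: 0.174
grasp_force: 60.9
```

Emit:
play_rows(series=[[[-0.001,0.011,0,0,0,0,0],[-0.001,0.012,0,0,0,0,0],[-0.001,0.013,0,0,0,0,0],[-0.001,0.014,0,0,0,0,0],[-0.001,0.015,0,0,0,0,0],[-0.001,0.015,0,0,0,0,0],[-0.001,0.015,0,0,0,0,0],[-0.001,0.015,0,0,0,0,0],[-0.001,0.015,0,0,0,0,0],[-0.001,0.015,0,0,0,0,0]]])

```text
time: 16.1
tool_pos: [0.5381, -0.1004, 0.2413]
tool_rot: [-0.0, 1.0, 0.013, 0.0]
contact_force: [0.5, -0.4, -5.3]
gripper_width: 0.174
grasp_force: 60.9
```

Emit:
play_rows(series=[[[-0.001,0.014,0,0,0,0,0],[-0.001,0.013,0,0,0,0,0],[-0.001,0.012,0,0,0,0,0],[-0.001,0.011,0,0,0,0,0],[0,0.01,0,0,0,0,0],[0,0.009,0,0,0,0,0],[0,0.008,0,0,0,0,0],[0,0.007,0,0,0,0,0],[0,0.006,0,0,0,0,0],[0,0.005,0,0,0,0,0]]])

```text
time: 17.1
tool_pos: [0.5342, -0.0063, 0.2413]
tool_rot: [0.0, 1.0, 0.013, -0.0]
contact_force: [-0.5, 0.0, -4.7]
gripper_width: 0.175
grasp_force: 60.8
```

Emit:
play_rows(series=[[[0,0.004,0,0,0,0,0],[0,0.003,0,0,0,0,0],[0,0.002,0,0,0,0,0],[0,0.001,0,0,0,0,0],[0,0,0,0,0,0,0],[0,0,0,0,0,0,0],[0,0,0,0,0,0,0]]])

```text
time: 17.8
tool_pos: [0.5342, 0.0031, 0.2413]
tool_rot: [0.0, 1.0, 0.013, -0.0]
contact_force: [1.0, -0.5, -4.4]
gripper_width: 0.179
grasp_force: 60.8
```

Run:
```python
from plant import manip
from h import *
for i in range(4):
    w=manip.grab_frame("wrist");st=manip.state();print(st["time"],st["tool_pos"].round(4),st["contact_force"].round(2),st["ft_torque"].round(3))
cv2.imwrite("pics/carry.png",w["frame"]);pickle.dump((w,manip.grab_frame("top"),manip.grab_frame("side")),open("c.pkl","wb"))
# lid bar tilt check: grey level rows at 4 columns beside the grip
g=cv2.cvtColor(w["frame"],6)
p=pickle.load(open("ins.pkl","rb"))
for c in(205,225,335,355): print(c,g[225:262,c].tolist())
```

```text
17.85 [0.5342 0.0032 0.2413] [ 0.55  0.23 -3.85] [ 0.008 -0.022 -0.01 ]
17.9 [0.5342 0.0032 0.2413] [-0.12 -0.55 -4.66] [ 0.036 -0.013 -0.012]
17.95 [0.5342 0.0032 0.2413] [ 0.41  0.36 -4.63] [ 0.053 -0.054  0.045]
18.0 [0.5342 0.0032 0.2413] [-0.37 -0.34 -4.63] [-0.001  0.015  0.017]
205 [136, 133, 126, 141, 158, 161, 162, 162, 162, 161, 161, 159, 162, 165, 163, 164, 165, 164, 164, 171, 173, 169, 167, 169, 173, 176, 174, 174, 173, 172, 171, 170, 170, 168, 167, 169, 175]
225 [138, 141, 143, 147, 142, 131, 120, 106, 92, 70, 159, 170, 174, 179, 175, 172, 174, 175, 174, 172, 172, 170, 169, 170, 171, 173, 175, 174, 173, 171, 169, 169, 170, 168, 169, 170, 173]
335 [126, 136, 140, 145, 153, 154, 150, 141, 135, 122, 104, 95, 115, 120, 122, 121, 119, 120, 125, 127, 122, 120, 119, 121, 121, 122, 121, 117, 118, 118, 119, 118, 117, 115, 116, 120, 123]
355 [118, 125, 171, 175, 175, 174, 175, 174, 171, 170, 171, 171, 172, 173, 174, 173, 172, 174, 177, 182, 179, 173, 174, 130, 121, 121, 122, 118, 118, 118, 119, 117, 117, 116, 116, 119, 170]
```

The bar sits at the same rows on both sides (~229), so the lid hangs level. Lowering it onto the rack.

Emit:
play_rows(series=[[[0,0.001,-0.003,0,0,0,0],[0,0,-0.006,0,0,0,0],[0,0,-0.009,0,0,0,0],[0,0,-0.01,0,0,0,0],[0,0,-0.01,0,0,0,0],[0,0,-0.01,0,0,0,0],[0,0,-0.01,0,0,0,0],[0,0,-0.009,0,0,0,0],[0,0,-0.006,0,0,0,0],[0,0,-0.004,0,0,0,0]]])

```text
time: 19.1
tool_pos: [0.534, 0.0043, 0.1635]
tool_rot: [-0.0, 1.0, 0.013, -0.0]
contact_force: [-0.2, -0.1, -3.4]
gripper_width: 0.178
grasp_force: 60.8
```

Emit:
play_rows(series=[[[0,0,-0.002,0,0,0,0],[0,0,-0.001,0,0,0,0],[0,0,-0.001,0,0,0,0],[0,0,-0.001,0,0,0,0],[0,0,-0.001,0,0,0,0],[0,0,-0.001,0,0,0,0],[0,0,-0.001,0,0,0,0],[0,0,-0.001,0,0,0,0],[0,0,-0.001,0,0,0,0],[0,0,-0.001,0,0,0,0]]])

```text
time: 20.1
tool_pos: [0.5347, 0.0042, 0.154]
tool_rot: [0.0, 1.0, 0.013, 0.001]
contact_force: [0.1, -0.3, -1.3]
gripper_width: 0.178
grasp_force: 61.1
```

Emit:
play_rows(series=[[[0,0,-0.001,0,0,0,0],[0,0,-0.001,0,0,0,0],[0,0,-0.002,0,0,0,0],[0,0,-0.002,0,0,0,0],[0,0,-0.002,0,0,0,0],[0,0,-0.001,0,0,0,0],[0,0,0,0,0,0,0],[0,0,0,0,0,0,0]]])

```text
time: 20.9
tool_pos: [0.5342, 0.0043, 0.1443]
tool_rot: [-0.0, 1.0, 0.013, -0.0]
contact_force: [0.5, -0.6, -2.2]
gripper_width: 0.174
grasp_force: 61.1
```

Run:
```python
from plant import manip
from h import *
for i in range(4):
    w=manip.grab_frame("wrist");st=manip.state();print(st["time"],st["tool_pos"].round(4),st["contact_force"].round(2),st["ft_torque"].round(3))
```

```text
20.95 [0.5342 0.0043 0.1444] [-0.29  0.46 -2.08] [-0.038 -0.051 -0.003]
21.0 [0.5343 0.0043 0.1444] [ 0.2  -0.49 -1.57] [ 0.015 -0.013 -0.057]
21.05 [0.5343 0.0043 0.1444] [-0.01 -0.33 -1.95] [-0.013 -0.034 -0.024]
21.1 [0.5343 0.0043 0.1444] [-0.81  0.56 -2.29] [-0.003 -0.028 -0.005]
```

The lid was set down at TCP z≈0.154 as predicted, and only the lifter's own weight remains. Lowering clear of the bar and sliding out.

Emit:
play_rows(series=[[[0,0,-0.003,0,0,0,0],[0,0,-0.004,0,0,0,0],[0,0,-0.004,0,0,0,0],[0,0,-0.003,0,0,0,0],[0,0,0,0,0,0,0],[0,0,0,0,0,0,0],[-0.003,0,0,0,0,0,0],[-0.005,0,0,0,0,0,0],[-0.007,0,0,0,0,0,0],[-0.007,0,0,0,0,0,0]]])

```text
time: 22.1
tool_pos: [0.5115, 0.0043, 0.1304]
tool_rot: [-0.0, 1.0, 0.013, -0.0]
contact_force: [-0.7, -0.0, -1.6]
gripper_width: 0.177
grasp_force: 61.1
```

Emit:
play_rows(series=[[[-0.007,0,0,0,0,0,0],[-0.007,0,0,0,0,0,0],[-0.007,0,0,0,0,0,0],[-0.007,-0.0005,0,0,0,0,0],[-0.008,-0.0005,0,0,0,0,0],[-0.008,-0.0005,0,0,0,0,0],[-0.008,0,0,0,0,0,0],[-0.008,0,0,0,0,0,0],[-0.005,0,0,0,0,0,0],[-0.003,0,0,0,0,0,0]]])

```text
time: 23.1
tool_pos: [0.4437, 0.0028, 0.1303]
tool_rot: [0.0, 1.0, 0.013, 0.0]
contact_force: [-0.1, 0.5, -2.0]
gripper_width: 0.173
grasp_force: 61.1
```

Run:
```python
from plant import manip
from h import *
w=manip.grab_frame("wrist");st=manip.state();print(st["time"],st["tool_pos"].round(4),st["contact_force"].round(2))
t=manip.grab_frame("top");pickle.dump((w,t,manip.grab_frame("side")),open("o.pkl","wb"))
# bar position in wrist view: print grey columns beside the rod
g=cv2.cvtColor(w["frame"],6)
for c in(215,245,315,345): print(c,g[40:130:2,c].tolist())
```

```text
23.15 [0.4436 0.0028 0.1302] [-0.32  0.47 -1.71]
215 [163, 163, 160, 158, 157, 157, 157, 156, 156, 159, 160, 136, 142, 143, 136, 119, 103, 85, 63, 50, 89, 89, 89, 89, 90, 88, 88, 93, 105, 152, 156, 156, 159, 158, 153, 154, 172, 173, 176, 174, 174, 180, 178, 174, 162]
245 [183, 185, 181, 178, 175, 178, 178, 174, 175, 179, 180, 139, 143, 141, 140, 124, 106, 88, 66, 52, 177, 185, 182, 181, 179, 175, 175, 177, 173, 168, 122, 122, 123, 125, 121, 122, 128, 128, 168, 174, 173, 181, 180, 174, 179]
315 [183, 186, 184, 181, 180, 179, 181, 177, 178, 177, 180, 148, 142, 149, 155, 146, 130, 119, 99, 79, 145, 184, 185, 181, 179, 176, 178, 180, 176, 174, 172, 173, 175, 182, 177, 177, 177, 176, 174, 174, 176, 179, 182, 173, 169]
345 [181, 167, 164, 161, 160, 158, 160, 158, 160, 158, 157, 144, 141, 149, 152, 147, 131, 124, 103, 82, 102, 143, 141, 141, 140, 140, 139, 137, 165, 163, 161, 160, 172, 180, 180, 176, 177, 176, 172, 173, 174, 177, 180, 172, 178]
```

The bar is at rows 62–79 in all columns, so the lid is level and undisturbed, and the hook is out. Returning to the stand.

Emit:
play_rows(series=[[[0,0,0.005,0,0,0,0],[0,0,0.01,0,0,0,0],[0,0,0.015,0,0,0,0],[0,0,0.02,0,0,0,0],[0,0,0.02,0,0,0,0],[0,0,0.02,0,0,0,0],[0,0,0.015,0,0,0,0],[0,0,0.005,0,0,0,0]]])

```text
time: 24.05
tool_pos: [0.4454, 0.0026, 0.2436]
tool_rot: [0.0, 1.0, 0.013, 0.002]
contact_force: [-0.1, 1.2, -1.6]
gripper_width: 0.173
grasp_force: 61.2
```

Emit:
play_rows(series=[[[0.003,0.01,0,0,0,1,0],[0.006,0.02,0,0,0,1.4,0],[0.009,0.03,0,0,0,1.5,0],[0.009,0.03,0,0,0,1.5,0],[0.009,0.03,0,0,0,1.5,0],[0.009,0.03,0,0,0,1.5,0],[0.009,0.03,0,0,0,1.5,0],[0.009,0.03,0,0,0,1.5,0],[0.009,0.03,0,0,0,1.5,0],[0.006,0.03,0,0,0,1.5,0]]])

```text
time: 25.05
tool_pos: [0.5216, 0.2747, 0.2383]
tool_rot: [0.0, 0.99, 0.14, -0.001]
contact_force: [0.8, 0.1, -1.2]
gripper_width: 0.174
grasp_force: 61.2
```

Emit:
play_rows(series=[[[0.005,0.02,0,0,0,1.5,0],[0.003,0.011,0,0,0,1.5,0],[0,0,0,0,0,0,0],[0,0,0,0,0,0,0],[0,0,0,0,0,0,0]]])

```text
time: 25.55
tool_pos: [0.53, 0.3029, 0.2401]
tool_rot: [0.0, 0.986, 0.164, -0.0]
contact_force: [0.3, 0.2, -1.9]
gripper_width: 0.172
grasp_force: 61.2
```

Run:
```python
from plant import manip
from h import *
w,t,s=pickle.load(open("o.pkl","rb"))
print(atz(w,(184,71),.1),atz(w,(377,71),.1))
st=manip.state();print(st["time"],st["tool_pos"].round(4),st["tool_rot"].round(4),st["contact_force"].round(2))
```

```text
[0.5343 0.051  0.1   ] [ 0.5367 -0.0421  0.1   ]
25.55 [0.53   0.3029 0.2401] [ 2.000e-04  9.865e-01  1.638e-01 -2.000e-04] [ 0.29  0.16 -1.88]
```

Emit:
play_rows(series=[[[-0.0005,0.001,-0.005,0,0,0,0],[0,0,-0.015,0,0,0,0],[0,0,-0.025,0,0,0,0],[0,0,-0.025,0,0,0,0],[0,0,-0.025,0,0,0,0],[0,0,-0.02,0,0,0,0],[0,0,-0.015,0,0,0,0],[0,0,-0.008,0,0,0,0],[0,0,-0.004,0,0,0,0],[0,0,0,0,0,0,0]]])

```text
time: 26.55
tool_pos: [0.5298, 0.3048, 0.0983]
tool_rot: [-0.0, 0.986, 0.164, 0.0]
contact_force: [-0.3, -0.5, -1.7]
gripper_width: 0.176
grasp_force: 61.2
```

Emit:
play_rows(series=[[[0,0,-0.002,0,0,0,0],[0,0,-0.002,0,0,0,0],[0,0,-0.001,0,0,0,0],[0,0,-0.001,0,0,0,0],[0,0,-0.0005,0,0,0,0],[0,0,0,0,0,0,0]]])

```text
time: 27.15
tool_pos: [0.5296, 0.3048, 0.0917]
tool_rot: [0.0, 0.986, 0.164, -0.0]
contact_force: [0.8, 0.3, -1.3]
gripper_width: 0.173
grasp_force: 61.2
```

Run:
```python
from plant import manip
for i in range(3):
    manip.grab_frame("side");st=manip.state();print(st["time"],st["tool_pos"].round(4),st["contact_force"].round(2),st["ft_torque"].round(3))
```

```text
27.2 [0.5296 0.3048 0.0918] [-0.02 -0.17 -1.44] [-0.042 -0.033 -0.007]
27.25 [0.5297 0.3048 0.0918] [ 0.87  1.03 -1.51] [ 0.011 -0.005 -0.01 ]
27.3 [0.5297 0.3048 0.0919] [ 0.3  -0.16 -1.44] [ 0.029  0.042 -0.003]
```

Another 1–2 mm to contact, checking the force.

Emit:
play_rows(series=[[[0,0,-0.0008,0,0,0,0],[0,0,-0.0007,0,0,0,0],[0,0,0,0,0,0,0],[0,0,0,0,0,0,0],[0,0,0,0,0,0,0]]])

```text
time: 27.8
tool_pos: [0.5298, 0.305, 0.0906]
tool_rot: [-0.0, 0.986, 0.164, 0.0]
contact_force: [-1.4, 0.7, 0.1]
gripper_width: 0.171
grasp_force: 61.5
```

Run:
```python
from plant import manip
for i in range(3):
    manip.grab_frame("side");st=manip.state();print(st["time"],st["tool_pos"].round(4),st["contact_force"].round(2),st["ft_torque"].round(3))
```

```text
27.85 [0.5298 0.305  0.0906] [-1.72  1.72  0.25] [ 0.203  0.138 -0.044]
27.9 [0.5298 0.305  0.0906] [-1.1   1.01  1.89] [ 0.135  0.176 -0.038]
27.95 [0.5298 0.305  0.0906] [-1.29  1.15  1.17] [ 0.175  0.173 -0.039]
```

The notches now carry the weight. Opening gently and backing off upward.

Emit:
play_rows(series=[[[0,0,0,0,0,0,0.22],[0,0,0,0,0,0,0.26],[0,0,0,0,0,0,0.32],[0,0,0,0,0,0,0.4],[0,0,0,0,0,0,0.6],[0,0,0,0,0,0,0.8],[0,0,0,0,0,0,0.8],[0,0,0,0,0,0,0.8],[0,0,0.005,0,0,0,0.8],[0,0,0.01,0,0,0,0.8]]])

```text
time: 28.95
tool_pos: [0.529, 0.3045, 0.1049]
tool_rot: [0.0, 0.986, 0.164, -0.001]
contact_force: [-0.2, 0.3, -0.3]
gripper_width: 0.799
grasp_force: 0.0
```

Emit:
play_rows(series=[[[0,0,0.015,0,0,0,0.8],[0,0,0.02,0,0,0,0.8],[0,0,0.025,0,0,0,0.8],[0,0,0.025,0,0,0,0.8],[0,0,0.025,0,0,0,0.8],[0,0,0.025,0,0,0,0.8],[0,0,0.02,0,0,0,0.8],[0,0,0.01,0,0,0,0.8],[0,0,0,0,0,0,0.8],[0,0,0,0,0,0,0.8]]])

```text
time: 29.95
tool_pos: [0.5294, 0.3047, 0.2699]
tool_rot: [0.0, 0.986, 0.164, -0.0]
contact_force: [0.0, -0.3, 0.0]
gripper_width: 0.799
grasp_force: 0.0
```

Run:
```python
from plant import manip
from h import *
d=pickle.load(open("f0.pkl","rb"))
w2=pickle.load(open("w2.pkl","rb"))
t=manip.grab_frame("top");s=manip.grab_frame("side");w=manip.grab_frame("wrist")
print(manip.state()["time"],manip.state()["tool_pos"],manip.state()["contact_force"])
# black grip centroid in wrist view, at z=.108 (before: w2), bright rod column per row
for f in(w2,w):
    g=cv2.cvtColor(f["frame"],6); m=np.uint8(g[60:300,225:310]<40)
    n,l,st,c=cv2.connectedComponentsWithStats(m)
    for i in range(1,n):
        if st[i,4]>300: p=c[i]+[225,60]; print(p.round(1),st[i].tolist(),atz(f,p,.112))
# change seen by side camera around the stand
a=cv2.absdiff(d["side"]["frame"][100:190,160:240],s["frame"][100:190,160:240]).max(2);print("side diff>40:",(a>40).sum())
```

```text
30.1 [0.5290088  0.30450936 0.26848609] [-0.26820195  0.02426934 -0.30833339]
[263.1 166. ] [29, 75, 19, 63, 1091] [0.5297 0.3048 0.112 ]
[279.2 189.7] [46, 100, 18, 61, 1026] [0.5309 0.3052 0.112 ]
side diff>40: 0
```

```bash
python3 -c "
from plant import manip
print(manip.job_done())"
```

```text
the job is handed in; nothing more can be done
None
```

I handed the job in at about 30 s. The lid measured about 1 mm off the rack's centre and level, free of the lifter. The lifter hangs in its notches within about 1 mm of where it started, and the gripper is clear. The hand-in returned no verdict, and I didn't re-measure the bystanders.

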